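# Shut the blue parts case

### The job

Three small steel parts cases stand open on the workbench. Lower the hinged lid of the blue one, which has the bearing in it, until it is fully closed; lower it gently, without slamming it. Leave the red and the yellow case as they are, with their lids open.

Things in the scene. Friction and masses are not known exactly. Their poses are not given: they have to be found in the camera images.
- blue_case: Base of the blue steel parts case, a fixed open box 110 mm deep (x) by 110 mm wide (y), rim 55 mm above the bench. A loose bearing, 62 mm across, lies in it. Origin: centre of its underside, on the bench. x points from the front, turned up to 70 degrees either way from facing the robot, to the hinge side; z up. The hinge line runs along y at x = +55 mm, z = 55 mm.
- blue_lid (a joint): Opening angle of the blue lid (rad): 0 closed, 1.57 upright; starts at 1.1 to 1.5, leaning forward over the case. A plain panel without handle, 118 mm wide, 8 mm thick (outward from the hinge line), 114 mm from hinge line to front edge; 12 mm skirt inside. Stiff hinge: it stays where left; 1 to 5 N near the front edge, pushing on the outer face (away from the case's mouth), close it.
- red_lip (a point): Middle of the free front edge of the red case's lid, on its outer face. This case is like the blue one but for its colour, also open by 1.1 to 1.5 rad, with one rusty nut inside. The three cases stand left of, right of and behind the vice, in any order. Axes: x along the lid to its hinge, y along the edge, z out of the outer face.
- yellow_lip (a point): The same point, with the same axes, on the lid of the yellow case, which is again like the blue one and also open by 1.1 to 1.5 rad, with one rusty washer inside.
Mind the look-alikes: they are no part of the job. Several things have the shape of the blue_case; the one meant has the colours described above.

How it is judged:
By the outcome, as a careful person would: the job done as asked, in the order asked, and still so for the second after the job is handed in, with the robot touching nothing.
It also fails if it takes over 32 s, if anything falls off the work surface, if the arm or the gripper's body presses on something with over 40 N, if the wrist force passes 120 N, or if a joint passes its speed limit or range.

### The arm

A 6-joint arm with a two-finger parallel gripper is mounted at the origin on a cart in front of the work surface, level with it; the furniture and walls round the work are solid. World frame = base frame: x ahead of the robot, y to its left, z up, the work surface at z = 0. Lengths are in mm, angles in rad, forces in N, time in s.
With the tool pointing down it reaches from about 350 to 875 mm from the base axis. Payload 4.2 kg.
Tool frame: the origin (TCP) lies between the finger pads; the fingertips stand 14 mm ahead of it and the grasp point (between the pads) lies 5 mm behind it; z points along the fingers, y is the line along which they close (so a half turn about z gives the same grasp; the last joint's range is limited). The gripper opens to 85 mm and grips with 20 to 120 N. Pads are 22 mm wide; open, the fingers measure 114 mm over their backs; the gripper's body (76 mm by 85 mm) begins 54 mm behind the grasp point. The pads swing forward as they close: fully open they stand 13 mm farther back than shut.
Start: joints at [1.453, 0.385, 0.008, 0, -1.194, -0.259], TCP at [229.934, 581.145, 245.312] pointing down, gripper open.
Joint ranges: [-3.14, 3.14], [-1.21, 2.06], [-1.07, 1.41], [-3.16, 2.05], [-2.99, -0.16], [-3.1, 3.1]. Speed limits (rad/s): [2.79, 2.79, 3.14, 3.14, 3.14, 3.14].

### API

Orientations are given as a unit quaternion [x, y, z, w].
In Python, from bench import * gives the robot as it stands.
- The arm moves only by the tool carry_out, never from a script. Its argument "motion" is a list of rows, each a list of 7 numbers: the turn, a rotation vector about the tool's x, y, z in rad, then the shift along the tool's x, y, z in mm, then the opening, from -1 (shut) to 1 (fully open), so that 0 is half open. A call has 1 to 5 rows; each row is the pose to reach, as a shift and turn from the pose commanded when the call began, along the tool's axes at that moment; what a row does not reach only later rows make up. A row lasts 1/8 s, in which the tool goes at most 62.5 mm and 10.7 degrees, less where a joint would pass 70% of its speed; a pose out of reach is approached as far as the arm can. A call with a gripper value outside its range is refused whole. The fingers move at their own pace and stop on an object; the grip force is fixed at half the most. Time passes only in rows, so rows that repeat a pose let the fingers close. It gives the time, the measured TCP pose, the force, the opening and the grip force at its end, in the units of the state.
- read_state(): the state, without advancing time (a new reading comes with each control period).
- get_image(name): name is "side" or "top" or "wrist"; returns a dict with "color" (384x512x3 uint8, blue, green, red), "mtx" (3x3 intrinsics, pixels), "position" and "orientation" of the camera in the world. Camera axes: x right, y down, z forward; pixel columns grow to the right and rows downward; lengths in mm; the calibration is good to about 2 mm. A picture is of the moment at which its call begins. There is no depth.
- job_done(): hands the job in; it is judged then, once.
The state is a dict: "clock": time; "joints": joint angles; "joint_vel": joint speeds; "joint_efforts": joint torques, N m; "position": TCP position; "ee_rot": TCP orientation; "contact_force": force on the tool from outside, world axes, zero at the start; "wrist_torque": the same for the moment, N m; "gripper_width": finger opening in mm; "grasp_force": force on a finger pad.
Only numpy, scipy, OpenCV 4.12 (cv2) and the standard library are available. Lean on these libraries where they do the work, as an engineer would, in place of code of your own. Each camera call takes 0.05 s, during which the arm holds its last target. There are 200 camera calls.

## Working session

There is one attempt and no reset: what is moved stays moved. The work goes in short steps, Python scripts to look and compute and a tool call to move; the robot and the scene stay as the last step left them, time stands still between calls to the robot, and variables do not carry over. Pictures are saved under pics/ and viewed, at most 10 in all, crops included, and the job is handed in when it is done.

Besides the shell and the picture viewer there is one more tool, called after "Call:" as name(argument=value, ...) on one line, values as JSON. carry_out: Moves the arm, as the interface text tells. Its arguments: {"type":"object","properties":{"motion":{"type":"array"}},"required":["motion"]}

```bash
mkdir -p pics; ls
python3 - <<'E'
from bench import *
import cv2,json,numpy as np
for n in ("side","top"):
    d=get_image(n); cv2.imwrite(f"pics/{n}0.png",d["color"])
    print(n,np.array(d["mtx"]).round(1).tolist(),np.array(d["position"]).round(1),np.array(d["orientation"]).round(4))
s=read_state();print(s["clock"],s["position"],s["ee_rot"])
E
```

```text
pics
side [[409.5, 0.0, 257.4], [0.0, 409.5, 194.8], [0.0, 0.0, 1.0]] [  568.5 -1340.3   661.9] [ 8.465e-01  3.000e-04 -1.310e-02 -5.322e-01]
top [[398.0, 0.0, 252.4], [0.0, 398.0, 187.6], [0.0, 0.0, 1.0]] [ 356.1  -70.4 1584.1] [-0.7037  0.7078 -0.0498  0.0359]
0.1 [229.75053431 580.73652012 244.34011372] [ 9.82299240e-01 -1.87315952e-01 -1.08188539e-04  9.61682698e-04]
```

View pics/top0.png

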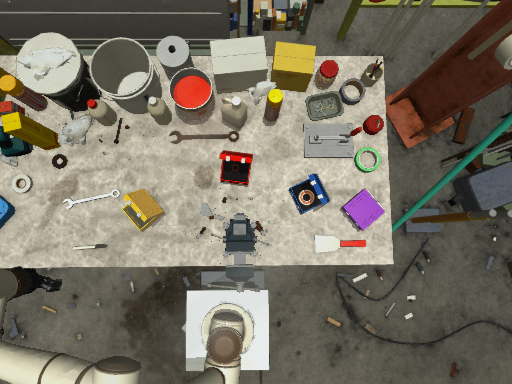

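View pics/side0.png

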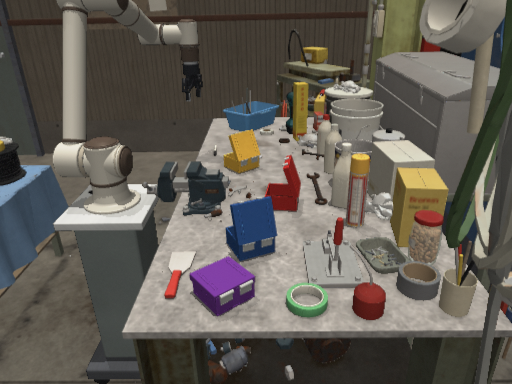

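The top view shows the blue case with its bearing at about (308,195), red at (236,168), yellow at (142,210) and the vice at (240,235). In the side view the blue lid's outer face is at about (253,222). I'll zoom in on blue.

Run:
```python
import cv2,numpy as np
a=cv2.imread("pics/top0.png")[165:225,275:355];b=cv2.imread("pics/side0.png")[190:265,215:295]
a=cv2.resize(a,None,fx=5,fy=5,interpolation=2);b=cv2.resize(b,(400,375),interpolation=2)
c=np.zeros((375,800,3),np.uint8);c[:300,:400]=a;c[:,400:]=b
cv2.imwrite("pics/zoom.png",c)
```

```text
(no output)
```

View pics/zoom.png

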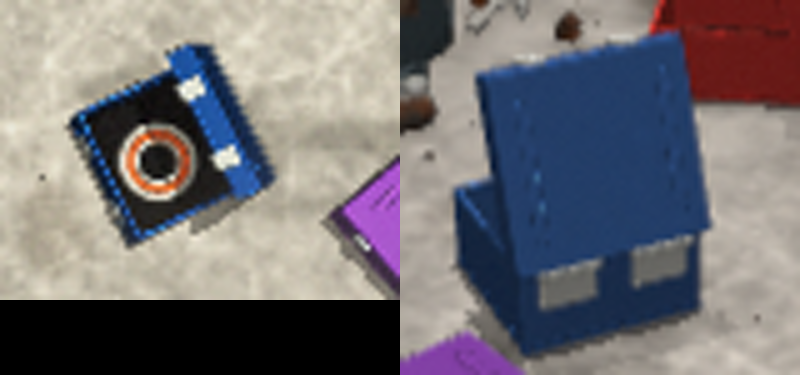

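The left zoom shows the case's front rim from (290,189) to (302,214) px in the top view, with the lid strip up and to the right of it. The side view shows the lid's outer free edge from (230.6,205) to (271.4,197). Its hinge edge runs from (239,245) to (276.6,235.6), and the back bottom corners are (240,261) and (274,252).

```bash
cat > h.py <<'E'
from bench import *
import numpy as np,cv2
from scipy.spatial.transform import Rotation as R
def ray(d,px):
    v=np.linalg.solve(np.array(d["mtx"]),[px[0],px[1],1.]); v=R.from_quat(d["orientation"]).apply(v)
    return np.array(d["position"]),v/np.linalg.norm(v)
def onz(d,px,z):
    p,v=ray(d,px); return p+v*(z-p[2])/v[2]
def onplane(d,px,q,n):
    p,v=ray(d,px); return p+v*np.dot(q-p,n)/np.dot(v,n)
E
python3 - <<'E'
from h import *
np.set_printoptions(precision=1,suppress=True)
t=get_image("top");s=get_image("side")
A=onz(t,(290,189),55);B=onz(t,(301.6,213.6),55);print("front",A,B,np.linalg.norm(A-B))
# bearing
print("bearing",onz(t,(275+157/5,165+162/5),15))
b1=onz(s,(240,261.),0);b2=onz(s,(274,252.),0);print("backbottom",b1,b2,np.linalg.norm(b1-b2))
h1=onz(s,(239,245),57);h2=onz(s,(276.6,235.6),57);print("hinge",h1,h2,np.linalg.norm(h1-h2))
u=(B-A)/np.linalg.norm(B-A); hx=np.array([-u[1],u[0],0]);print("hdir",hx,np.degrees(np.arctan2(hx[1],hx[0])))
C=(A+B)/2+hx*55;print("centre",C)
yd=np.array([-hx[1],hx[0],0])
# lid outer corners: side ray onto planes y'=+-59
for px,sg in(((230.6,205),-1),((271.4,197),1)):
  P=onplane(s,px,C+yd*59*sg,yd);print(px,P,"local",(P-C)@hx,(P-C)@yd,P[2])
E
```

```text
front [ 536.2 -246.9   55. ] [ 440.7 -289.9   55. ] 104.79573876485664
bearing [ 507.1 -316.1   15. ]
backbottom [ 491.7 -389.3    0. ] [ 587.7 -346.     0. ] 105.28381182325094
hinge [ 491.6 -395.9   57. ] [ 595.2 -349.2   57. ] 113.61262948128216
hdir [ 0.4 -0.9  0. ] -65.77795023548502
centre [ 511.  -318.5   55. ]
(230.6, 205) [ 473.1 -378.   170.4] local 38.64778764774186 -59.0 170.40705293312539
(271.4, 197) [ 581.6 -331.6  169.7] local 40.870963446054574 58.999999999999936 169.70104742619873
```

Both views agree: the centre is about (513,-318), the yaw is about -66° and the lid opening about 1.37 rad. I'll travel high with the gripper shut and approach from behind the lid, tilting the tool to 45°.

Call:
carry_out(motion=[[0,0,0.154,20,24,-25,-1],[0,0,0.308,55,65,-50,-1],[0,0,0.462,88,105,-75,-1],[0,0,0.616,120,145,-95,-1],[0,0,0.77,155,186,-100,-1]])

```text
clock: 0.82
position: [306.1, 349.9, 346.9]
ee_rot: [0.839, -0.544, -0.0, -0.002]
contact_force: [1.2, 0.7, 0.0]
gripper_width: 0.0
grasp_force: 0.0
```

Call:
carry_out(motion=[[0,0,0,58,6,0,-1],[0,0,0,116,12,0,-1],[0,0,0,174,18,0,-1],[0,0,0,232,24,0,-1],[0,0,0,290,30,0,-1]])

```text
clock: 1.45
position: [397.6, 72.7, 345.6]
ee_rot: [0.84, -0.542, 0.0, -0.0]
contact_force: [1.0, 0.5, -1.3]
gripper_width: 0.3
grasp_force: 0.0
```

Call:
carry_out(motion=[[0,0,0,58,6,0,-1],[0,0,0,116,12,0,-1],[0,0,0,174,18,0,-1],[0,0,0,232,24,0,-1],[0,0,0,290,30,0,-1]])

```text
clock: 2.08
position: [489.8, -204.2, 345.3]
ee_rot: [0.84, -0.543, 0.0, -0.0]
contact_force: [1.0, 0.1, -0.2]
gripper_width: -0.5
grasp_force: 0.0
```

Call:
carry_out(motion=[[0,-0.15,0,55,5,0,-1],[0,-0.3,0,110,10,0,-1],[0,-0.45,0,165,16,0,-1],[0,-0.6,0,210,21,0,-1],[0,-0.75,0,250,25,0,-1]])

```text
clock: 2.7
position: [569.7, -429.3, 344.3]
ee_rot: [0.783, -0.512, -0.294, -0.193]
contact_force: [1.6, -0.1, 0.0]
gripper_width: -0.1
grasp_force: 0.0
```

Run:
```python
from h import *
np.set_printoptions(precision=3,suppress=True)
s=read_state();print(s["clock"],s["position"],s["joints"],s["contact_force"]);print(R.from_quat(s["ee_rot"]).as_matrix())
d=get_image("side");t=get_image("top");cv2.imwrite("pics/c1.png",np.hstack([cv2.resize(d["color"][120:300,150:350],(400,360)),cv2.resize(t["color"][100:280,220:420],(400,360))]))
```

```text
2.7 [ 569.671 -429.349  344.254] [-0.597  0.9    1.208 -0.571 -2.432  0.676] [ 1.593 -0.134  0.006]
[[ 0.302 -0.916 -0.262]
 [-0.689 -0.4    0.604]
 [-0.659 -0.002 -0.753]]
```

View pics/c1.png

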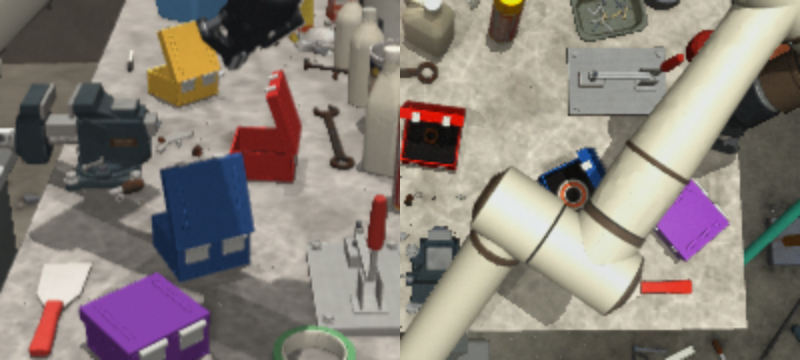

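The side view (left half) shows the shut gripper above and behind the blue lid, and all the lids untouched. Next I lower it to a standoff behind the lid.

Call:
carry_out(motion=[[0,0,0,18,2,30,-1],[0,0,0,36,4,64,-1],[0,0,0,54,5,97,-1],[0,0,0,72,6,129,-1],[0,0,0,72,6,129,-1]])

```text
clock: 3.42
position: [551.7, -400.2, 199.6]
ee_rot: [0.784, -0.512, -0.295, -0.192]
contact_force: [0.5, 0.3, 0.1]
gripper_width: 0.1
grasp_force: 0.0
```

```bash
cat > plan.py <<'E'
from h import *
np.set_printoptions(precision=2,suppress=True)
C=np.array([513,-318,0.]);a=np.radians(-65.8);hx=np.array([np.cos(a),np.sin(a),0]);Z=np.array([0,0,1.]);yd=np.cross(Z,hx)
def go(ths,d=100,press=0):
    s=read_state();M=R.from_quat(s["ee_rot"]).as_matrix();p=s["position"];L=p-C
    print(s["clock"],"local",L@hx,L@yd,L[2],"F",s["contact_force"],s["joints"])
    for th in ths:
        q=C+hx*(55-d*np.cos(th)+(8-press)*np.sin(th))+Z*(55+d*np.sin(th)+(8-press)*np.cos(th))-14*M[:,2]
        print(round(th,3),M.T@(q-p))
E
python3 - <<'E'
from plan import *
go(np.radians(np.arange(84,-1,-6)))
d=get_image("side");cv2.imwrite("pics/c2.png",cv2.resize(d["color"][150:280,180:320],(560,520)))
E
```

```text
3.425 local 90.78877778298333 1.5894259681584668 199.61403611425456 F [0.47 0.26 0.15] [-0.57  0.85  0.72 -0.42 -2.03  0.91]
1.466 [ 0.39  1.9  44.56]
1.361 [-6.95  1.99 52.06]
1.257 [-13.47   2.08  60.29]
1.152 [-19.1    2.16  69.16]
1.047 [-23.76   2.24  78.57]
0.942 [-27.42   2.32  88.41]
0.838 [-30.03   2.39  98.58]
0.733 [-31.56   2.46 108.97]
0.628 [-32.     2.52 119.46]
0.524 [-31.34   2.57 129.94]
0.419 [-29.58   2.61 140.29]
0.314 [-26.76   2.65 150.41]
0.209 [-22.89   2.68 160.17]
0.105 [-18.02   2.69 169.47]
0.0 [-12.21   2.7  178.22]
```

View pics/c2.png

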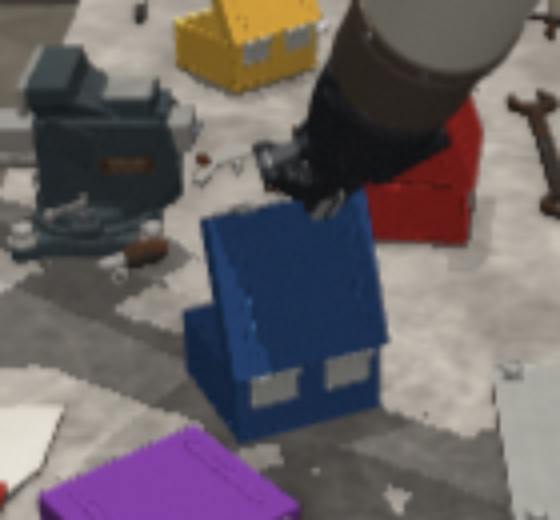

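The side view shows the tip at crop (320,212), just behind and above the middle of the lid's free edge and clear of it. I'll make contact and follow the arc.

Call:
carry_out(motion=[[0,0,0,0,2,20,-1],[0,0,0,0,2,40,-1],[0,0,0,-5,2,50,-1],[0,0,0,-10,2,56,-1],[0,0,0,-14,2,61,-1]])

```text
clock: 4.1
position: [531.5, -356.8, 166.9]
ee_rot: [0.786, -0.512, -0.289, -0.192]
contact_force: [2.2, -2.7, 1.7]
gripper_width: -0.4
grasp_force: 1.5
```

Run:
```python
from plan import *
go(np.radians(np.arange(78,-1,-6)))
d=get_image("side");cv2.imwrite("pics/c3.png",cv2.resize(d["color"][150:280,180:320],(560,520)))
```

```text
4.1 local 42.9560433089529 0.9319575283571996 166.85609089829 F [ 2.22 -2.68  1.7 ] [-0.53  0.79  0.51 -0.41 -1.87  0.94]
1.361 [ 7.36  1.01 -4.01]
1.257 [0.76 1.11 4.15]
1.152 [-4.95  1.22 12.96]
1.047 [-9.71  1.33 22.32]
0.942 [-13.46   1.45  32.13]
0.838 [-16.17   1.56  42.27]
0.733 [-17.8    1.67  52.64]
0.628 [-18.34   1.78  63.13]
0.524 [-17.78   1.88  73.62]
0.419 [-16.13   1.98  83.99]
0.314 [-13.41   2.08  94.13]
0.209 [ -9.63   2.16 103.92]
0.105 [ -4.86   2.24 113.28]
0.0 [  0.87   2.31 122.08]
```

View pics/c3.png

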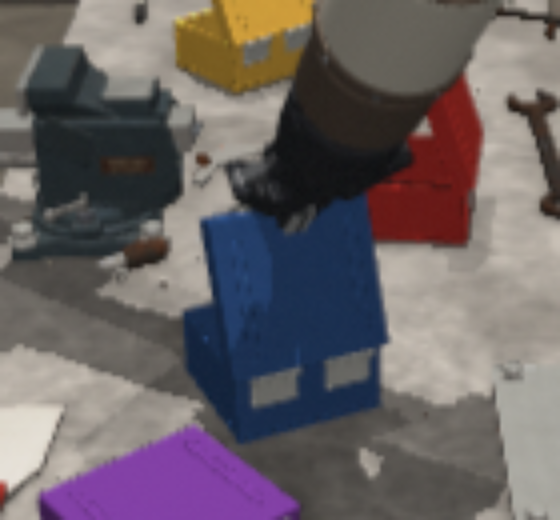

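Contact is made just below the lid's upper edge, at crop (300,215), with about 4 N. Following the arc slowly.

Call:
carry_out(motion=[[0,0,0,0,1,5,-1],[0,0,0,-3,1,10,-1],[0,0,0,-6,1,15,-1],[0,0,0,-9,1,20,-1],[0,0,0,-11,1,25,-1]])

```text
clock: 4.78
position: [519.8, -334.1, 152.8]
ee_rot: [0.785, -0.512, -0.291, -0.192]
contact_force: [0.0, -3.5, -0.4]
gripper_width: 0.0
grasp_force: 1.2
```

Call:
carry_out(motion=[[0,0,0,-2,0,5,-1],[0,0,0,-4,0,11,-1],[0,0,0,-5,0,17,-1],[0,0,0,-6,0,22,-1],[0,0,0,-7,0,28,-1]])

```text
clock: 5.4
position: [510.6, -312.4, 136.7]
ee_rot: [0.785, -0.512, -0.291, -0.192]
contact_force: [0.5, -3.0, 0.6]
gripper_width: 0.4
grasp_force: 1.3
```

Run:
```python
from plan import *
go(np.radians(np.arange(48,-1,-6)))
```

```text
5.4 local -6.128297923055149 0.1081169480961087 136.70343445509647 F [ 0.5  -2.99  0.56] [-0.5   0.74  0.34 -0.42 -1.75  0.96]
0.838 [  1.45   0.11 -12.57]
0.733 [-0.15  0.21 -2.19]
0.628 [-0.65  0.31  8.3 ]
0.524 [-0.06  0.4  18.78]
0.419 [ 1.63  0.49 29.15]
0.314 [ 4.39  0.57 39.28]
0.209 [ 8.19  0.64 49.07]
0.105 [13.   0.7 58.4]
0.0 [18.76  0.75 67.18]
```

Call:
carry_out(motion=[[0,0,0,0,0,5,-1],[0,0,0,0,0,10,-1],[0,0,0,0,0,15,-1],[0,0,0,0,0,20,-1],[0,0,0,1,0,25,-1]])

```text
clock: 6.02
position: [504.4, -298.0, 117.1]
ee_rot: [0.785, -0.512, -0.291, -0.192]
contact_force: [0.1, -1.9, 1.6]
gripper_width: -0.0
grasp_force: 1.2
```

Call:
carry_out(motion=[[0,0,0,1,0,5,-1],[0,0,0,2,0,9,-1],[0,0,0,3,0,13,-1],[0,0,0,5,0,17,-1],[0,0,0,6,0,20,-1]])

```text
clock: 6.65
position: [501.0, -290.1, 97.9]
ee_rot: [0.785, -0.512, -0.291, -0.192]
contact_force: [-0.4, -1.6, 2.4]
gripper_width: 0.1
grasp_force: 1.1
```

Run:
```python
from plan import *
go(np.radians(np.arange(18,-1,-3)))
d=get_image("side");cv2.imwrite("pics/c4.png",cv2.resize(d["color"][150:280,180:320],(560,520)))
```

```text
6.65 local -30.341914573169934 0.4910080903395626 97.87964514007626 F [-0.38 -1.63  2.43] [-0.48  0.75  0.25 -0.43 -1.65  0.99]
0.314 [-2.65  0.57 -5.93]
0.262 [-0.87  0.61 -0.99]
0.209 [1.16 0.64 3.85]
0.157 [3.44 0.67 8.58]
0.105 [ 5.97  0.7  13.19]
0.052 [ 8.74  0.73 17.65]
0.0 [11.74  0.75 21.96]
```

View pics/c4.png

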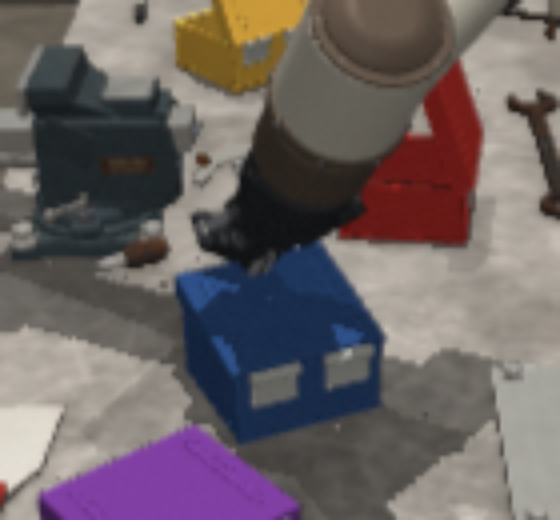

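The lid is nearly down, with the tip on it near the front edge at crop (260,262). Closing the last part slowly.

Call:
carry_out(motion=[[0,0,0,1,0,4,-1],[0,0,0,3,0,7,-1],[0,0,0,4,0,10,-1],[0,0,0,6,0,13,-1],[0,0,0,7,0,15,-1]])

```text
clock: 7.32
position: [499.4, -286.2, 82.0]
ee_rot: [0.785, -0.512, -0.291, -0.192]
contact_force: [-0.1, -2.1, 1.3]
gripper_width: -0.3
grasp_force: 1.0
```

Call:
carry_out(motion=[[0,0,0,1,0,1.5,-1],[0,0,0,2,0,3,-1],[0,0,0,3,0,4.5,-1],[0,0,0,4,0,6,-1],[0,0,0,4.5,0,7,-1]])

```text
clock: 7.95
position: [499.3, -285.9, 78.4]
ee_rot: [0.786, -0.511, -0.291, -0.192]
contact_force: [1.5, -2.7, 18.8]
gripper_width: 0.4
grasp_force: 9.8
```

Run:
```python
from plan import *
go([0.05,0])
```

```text
7.95 local -34.899381614273196 0.6491155661566593 78.44529145247736 F [ 1.52 -2.69 18.82] [-0.47  0.76  0.22 -0.43 -1.61  1.  ]
0.05 [-0.42  0.76  0.17]
0 [2.44 0.79 4.29]
```

The force rose sharply to 19 N, so the lid has seated. I'll back off along the tool axis and check.

Call:
carry_out(motion=[[0,0,0,-1,0,-4,-1],[0,0,0,-6,0,-20,-1],[0,0,0,-25,0,-60,-1],[0,0,0,-35,0,-110,-1],[0,0,0,-35,0,-160,-1]])

```text
clock: 8.57
position: [530.2, -357.5, 220.6]
ee_rot: [0.785, -0.512, -0.29, -0.192]
contact_force: [0.7, -0.8, -0.6]
gripper_width: 0.0
grasp_force: 0.0
```

Call:
carry_out(motion=[[0,0,0,0,0,-50,-1],[0,0,0,0,0,-90,-1],[0,0,0,0,0,-90,-1]])

```text
clock: 8.95
position: [553.6, -413.1, 287.8]
ee_rot: [0.785, -0.513, -0.288, -0.192]
contact_force: [-0.2, 0.1, 0.2]
gripper_width: 0.1
grasp_force: 0.0
```

Run:
```python
from plan import *
s=read_state();print(s["clock"],s["position"],s["contact_force"],s["joint_vel"])
d=get_image("side");t=get_image("top")
cv2.imwrite("pics/c5.png",np.hstack([cv2.resize(d["color"][120:290,180:310],(400,523)),cv2.resize(t["color"][140:270,250:350],(400,523))]))
# expected pixels of closed lid outer top corners in side view
for x,y in((55,-59),(55,59),(-59,-59),(-59,59)):
    for z in (63,69):
        P=C+hx*x+yd*y+Z*z; c=R.from_quat(d["orientation"]).inv().apply(P-np.array(d["position"]));u=np.array(d["mtx"])@(c/c[2]);print((x,y,z),u[:2],"crop",(u[0]-180)*400/130,(u[1]-120)*523/170)
```

```text
8.95 [ 553.6  -413.1   287.79] [-0.18  0.08  0.23] [ 0.02 -0.   -0.12 -0.02  0.04  0.01]
(55, -59, 63) [235.36 242.47] crop 170.34616031508625 376.77367111825384
(55, -59, 69) [235.26 240.59] crop 170.03956040126872 370.99598794393165
(55, 59, 63) [274.49 232.84] crop 290.72687854733255 347.1439716448516
(55, 59, 69) [274.48 231.01] crop 290.7023015263882 341.5056067706033
(-59, -59, 63) [221.79 223.7 ] crop 128.57888766492403 319.02452103071624
(-59, -59, 69) [221.67 221.93] crop 128.2064580485748 313.57583731424415
(-59, 59, 63) [258.4  215.41] crop 241.21923597364912 293.537320097646
(-59, 59, 69) [258.36 213.68] crop 241.09349406375625 288.21516327984443
```

View pics/c5.png

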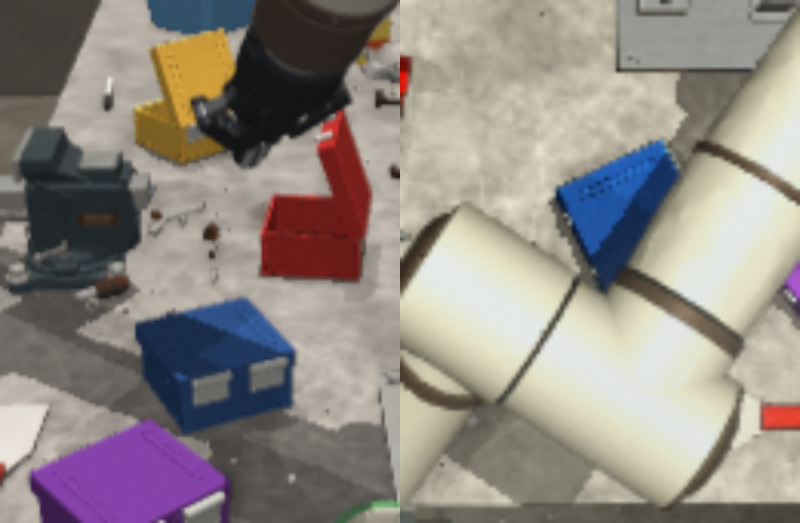

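The side view shows the blue lid flat. Its corners, at crop (178,382), (295,352), (137,326) and (245,299), match the closed prediction with the same offset of about 6 px at front and hinge. The red and yellow lids are still open, and the arm is clear.

```bash
python3 -c "
from bench import *
print(job_done())"
```

```text
the job is handed in; nothing more can be done
None
```

The blue case's lid is closed, lowered slowly until it seated at about 19 N; the red and yellow lids are still open, and the job was handed in at about 9 s with the arm clear (no verdict was returned).

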